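# Count to the third gap and push the tea light in

## Task

Count the gaps of the divider rack by touch, starting at the end where the candle jar stands: rest a fingertip lightly on the brass rail above the first gap and run it along the rail past the second to the third, and do not run on along the rail beyond the third. Then push the tea light across the dresser top into that third gap until none of it sticks out at the front; only push it, never lift or tip it, and leave the candle jar, the crystal and the salve tin where they stand.

Things in the scene. Friction and masses are not known exactly. Their poses are not given: they have to be found in the camera images.
- divider_rack: Fixed wooden rack, 73 (x) x 354 (y) x 28 mm high, no floor. Origin on the dresser top at its middle; x points into the gaps, from the open front (x = -35 mm) to a 22 mm high back wall (inner face x = +31); y runs along the row. Seven 6 mm dividers make six 52 mm wide gaps, centres y = -145, -87, -29, 29, 87, 145 mm. Turned up to 0.12 rad; at yaw 0 the front faces the robot
- count_rail: Brass bar 12 (x) x 360 (y) x 8 mm (z) on springs above the dividers, along the row, 12 mm behind the rack's middle (its x = +12 mm). Origin at the centre of its underside, 36 mm above the dresser top; its top is at 44 mm. It gives straight down up to 5 mm, 1 N per mm, then meets its stop; 30 N is too much for it
- tealight: Tea light in a shiny metal cup, the only one here: a disc 40 mm across, 17 mm high (21 mm with its wick), about 20 g, loose, standing flat on the dresser top in front of the rack. Origin at the centre of its underside, z axis up
- candle_jar: Amber glass candle jar with a paper label, 57 mm across, 78 mm high, loose, standing upright just beyond one end of the rack (left or right): the gaps are counted from this end. Origin at the centre of its underside
- crystal: Pale grey-white pointed crystal, 34 x 30 x 74 mm, loose, standing upright just beyond the other end of the rack. Origin at the centre of its underside
- salve_tin: Round salve tin with a green lid, 53 mm across, 22 mm high, loose, standing on the dresser top to the left of the tea light. Origin at the centre of its underside
Mind the look-alikes: they are no part of the job. Leave any purple or turquoise look-alike of the tealight alone.

How it is judged:
By the outcome, as a careful person would: the job done as asked, in the order asked, and still so for the second after the job is handed in, with the robot touching nothing.
It also fails if it takes over 61 s, if anything falls off the work surface, if the arm or the gripper's body presses on something with over 40 N, if the wrist force passes 120 N, or if a joint passes its speed limit or range.

## Robot

A 6-joint arm with a two-finger parallel gripper is mounted at the origin on a cart in front of the work surface, level with it; the furniture and walls round the work are solid. World frame = base frame: x ahead of the robot, y to its left, z up, the work surface at z = 0. Lengths are in m, angles in degrees, forces in N, time in s.
With the tool pointing down it reaches from about 0.35 to 0.875 m from the base axis. Payload 4.2 kg.
Tool frame: the origin (TCP) lies midway between the tips of the shut fingers; the grasp point (between the pads) lies r.grasp_offset behind it (r.grasp_offset is the distance from the TCP to the grasp point, in m); z points along the fingers, y is the direction in which the jaws open and shut (so a half turn about z gives the same grasp; the last joint's range is limited). The gripper opens to 87 mm and grips with 3 to 60 N. Pads are 19 mm wide; open, the fingers measure 117 mm over their backs; the gripper's body (75 mm by 190 mm) begins 51 mm behind the grasp point.
Start: joints at [-59.725, 22.042, 0.453, 0, -68.411, -14.817], TCP at [0.167, -0.602, 0.223] pointing down, gripper open.
Joint ranges: [-179.83, 179.83], [-69.29, 118.12], [-61.27, 80.66], [-181.25, 117.63], [-171.15, -9.14], [-177.46, 177.46]. Speed limits (degrees/s): [159.86, 159.86, 180, 180, 180, 180].

## Interface

Orientations are given as a 3x3 rotation matrix whose columns are the frame's x, y, z axes.
In Python, from station import sense, optics, r gives the robot as it stands. The module is installed in compiled form; this text tells all that it offers.
- The arm moves only by the tool servo_tool, never from a script. Its argument "deltas" is a list of rows, each an object with "slide": the shift along the tool's x, y, z in units of 25 mm (1.0 is 25 mm), a list of three; "spin": the turn about the tool's z in units of 8 degrees (1.0 is 8 degrees). A call has 1 to 10 rows; each row shifts and turns the pose as measured when the row begins, along the tool's axes as they then stand; what a row does not reach is not made up. A row lasts 1/10 s, in which the tool goes at most 50 mm and 8.59 degrees, less where a joint would pass 70% of its speed; a pose out of reach is approached as far as the arm can. A call is refused whole if a number of a shift passes 1 or a number of a turn 1, either way. A call with a gripper value outside its range is refused whole. "gripper" is the closure in counts, from 0 (fully open) to 255 (shut), set as the call begins (left out, the last holds). The fingers move at their own pace and stop on an object; the grip force is fixed at half the most. Time passes only in rows, so rows that do not move let the fingers close. It gives the time, the measured TCP pose, the force and the opening at its end, in the units of the state.
- sense(): the state, without advancing time (a new reading comes with each control period).
- optics.capture(name): name is "scene" or "top" or "wrist"; returns a dict with "frame" (480x640x3 uint8, red, green, blue), "camera_matrix" (3x3 intrinsics, pixels), "eye" and "rotation" of the camera in the world. Camera axes: x right, y down, z forward; pixel columns grow to the right and rows downward; lengths in m; the calibration is good to about 2 mm. The wrist camera is an equidistant fisheye: a pixel r from the principal point sees the ray r / f radians off the axis. A picture is of the moment at which its call begins. There is no depth.
- r.finish_job(): hands the job in, once; it reports no verdict.
The state is a dict: "time_s": time; "joints": joint angles; "joint_velocities": joint speeds; "effort": joint torques, N m; "tcp_pos": TCP position; "ee_rot": TCP orientation; "wrist_force": force on the tool from outside, world axes, zero at the start; "moment": the same for the moment, N m; "gripper_width": opening from 0.0 (shut) to 1.0 (fully open).
Only numpy, scipy, OpenCV 4.12 (cv2) and the standard library are available. Lean on these libraries where they do the work, as an engineer would, in place of code of your own. Each camera call takes 0.05 s, during which the arm holds its last target.

## Working session

There is one attempt and no reset: what is moved stays moved. The work goes in short steps, Python scripts to look and compute and a tool call to move; the robot and the scene stay as the last step left them, time stands still between calls to the robot, and variables do not carry over. Pictures are saved under pics/ and viewed, and the job is handed in when it is done.

Besides the shell and the picture viewer there is one more tool, called as name([rows], argument=value, ...), one row to a line, values as JSON. servo_tool: Moves the arm, as the interface text tells. Its arguments: {"type":"object","properties":{"deltas":{"type":"array"},"gripper":{"type":"number"}},"required":["deltas"]}

```bash
mkdir -p pics
cat > h.py <<'E'
import numpy as np, cv2
from station import sense, optics, r
def cap(n,f=None):
    d=optics.capture(n)
    if f: cv2.imwrite(f'pics/{f}.png',cv2.cvtColor(d['frame'],cv2.COLOR_RGB2BGR)); np.savez(f'pics/{f}.npz',**{k:np.array(v) for k,v in d.items()})
    return d
def ray(d,u,v,fish=False):
    K=np.array(d['camera_matrix']); x=(u-K[0,2])/K[0,0]; y=(v-K[1,2])/K[1,1]
    if fish:
        t=np.hypot(x,y); q=np.array([x/t*np.sin(t),y/t*np.sin(t),np.cos(t)]) if t>0 else np.array([0,0,1.])
    else: q=np.array([x,y,1.])
    return np.array(d['rotation'])@q
def onz(d,u,v,z,fish=False):
    e=np.array(d['eye']); q=ray(d,u,v,fish); return e+q*(z-e[2])/q[2]
def proj(d,P):
    K=np.array(d['camera_matrix']); p=np.array(d['rotation']).T@(np.array(P)-np.array(d['eye'])); p=K@(p/p[2]); return p[:2]
E
python3 - <<'E'
from h import *
s=sense(); print({k:np.round(v,3).tolist() for k,v in s.items()}, r.grasp_offset)
for n in ("scene","top","wrist"):
    d=cap(n,n+"0"); print(n,np.round(d['eye'],3),np.round(d['rotation'],3).tolist(),np.round(d['camera_matrix'],1).tolist())
E
```

```text
{'time_s': 0.0, 'joints': [-59.725, 22.091, 0.379, -0.03, -68.411, -14.817], 'joint_velocities': [0.115, 0.028, 0.169, 0.046, -0.047, 0.074], 'effort': [-0.002, -39.066, 18.74, 4.22, 0.011, -0.0], 'tcp_pos': [0.166, -0.602, 0.221], 'ee_rot': [[-0.964, -0.266, -0.001], [-0.266, 0.964, 0.002], [0.0, 0.002, -1.0]], 'wrist_force': [0.143, 0.583, 0.782], 'moment': [0.017, 0.061, 0.018], 'gripper_width': 1.0} 0.0187
scene [-0.225 -0.359  0.588] [[0.453, -0.472, 0.757], [-0.892, -0.254, 0.375], [0.016, -0.844, -0.536]] [[532.1, 0.0, 312.8], [0.0, 532.1, 238.0], [0.0, 0.0, 1.0]]
top [0.42  0.016 1.26 ] [[-0.015, -0.996, 0.089], [-1.0, 0.015, -0.004], [0.002, -0.089, -0.996]] [[585.0, 0.0, 308.4], [0.0, 585.0, 241.2], [0.0, 0.0, 1.0]]
wrist [ 0.096 -0.621  0.384] [[-0.267, 0.93, 0.254], [0.964, 0.257, 0.073], [0.002, 0.265, -0.964]] [[371.6, 0.0, 319.4], [0.0, 371.6, 238.6], [0.0, 0.0, 1.0]]
```

View pics/top0.png

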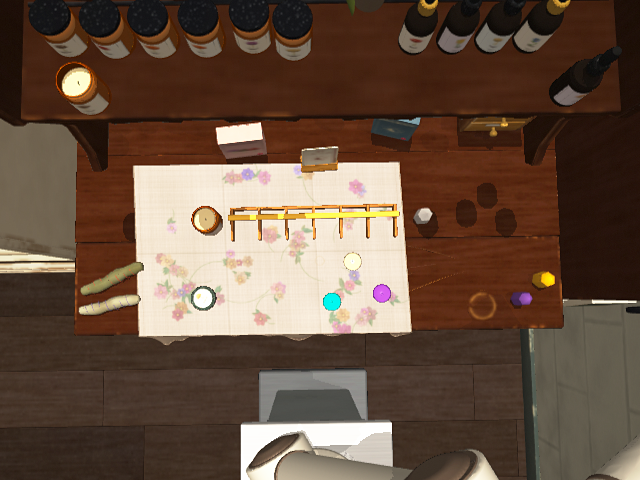

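View pics/scene0.png

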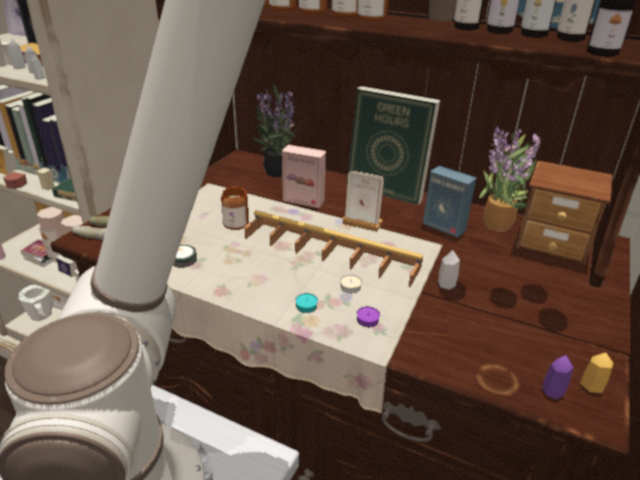

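Candidates for the tea light in the top image: the cream/silver disc at (353,261), the turquoise disc at (332,302), the purple disc at (382,293) and the tin at (203,298). I choose (353,261) and check it in a crop.

Run:
```python
import cv2,numpy as np
a=cv2.imread('pics/top0.png'); b=cv2.resize(a[190:320,180:450],None,fx=2.95,fy=2.95,interpolation=cv2.INTER_CUBIC); 
s=cv2.imread('pics/scene0.png'); c=cv2.resize(s[180:340,160:480],None,fx=2.4,fy=2.4,interpolation=cv2.INTER_CUBIC)
cv2.imwrite('pics/c1.png',b); cv2.imwrite('pics/c2.png',c)
```

```text
(no output)
```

View pics/c1.png

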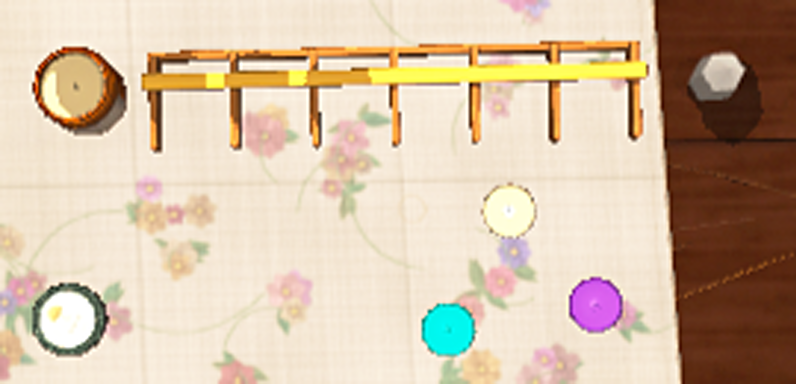

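View pics/c2.png

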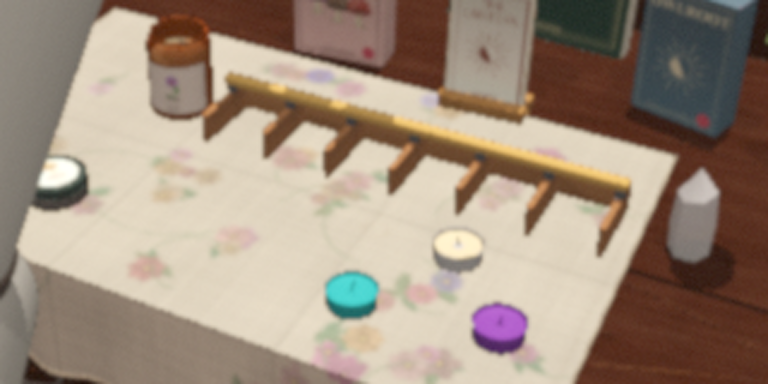

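Run:
```python
from h import *
d=dict(np.load('pics/top0.npz')); f=d['frame']; hsv=cv2.cvtColor(f,cv2.COLOR_RGB2HSV)
# brass rail: yellow saturated
m=((hsv[...,0]>17)&(hsv[...,0]<32)&(hsv[...,1]>150)&(hsv[...,2]>150)).astype(np.uint8); m[:195]=0;m[245:]=0;m[:,:225]=0;m[:,405:]=0
ys,xs=np.nonzero(m); print('rail',len(xs),xs.min(),xs.max())
vx,vy,x0,y0=cv2.fitLine(np.c_[xs,ys].astype(np.float32),cv2.DIST_HUBER,0,.01,.01).ravel()
for u in(xs.min()-.5,xs.max()+.5): print(u,y0+(u-x0)*vy/vx,onz(d,u,y0+(u-x0)*vy/vx,.044))
# dark/brown dividers
m2=((hsv[...,1]>120)&(hsv[...,0]<25)).astype(np.uint8)
for v in (228,232,236): 
    row=np.nonzero(m2[v,225:402])[0]+225; print(v,row)
for n,(u,v),z in(('tl',(353,261),.017),('jar',(207,220),.05),('cry',(424,215),.04),('tin',(203,298),.022),('cy',(332,302),.017),('pu',(382,293),.017)): print(n,onz(d,u,v,z).round(4))
```

```text
rail 953 228 398
227.5 217.29816041800467 [0.58230173 0.18038746 0.044     ]
398.5 212.95626656456844 [ 0.58618227 -0.17804731  0.044     ]
228 [231 232 233 258 259 260 285 286 287 313 314 315 339 340 341 342 366 367
 368 369 393 394 395 396 397]
232 [231 232 233 258 259 260 285 286 287 313 314 315 339 340 341 342 366 367
 368 369 393 394 395 396 397]
236 [231 232 233 258 259 260 286 287 313 314 315 340 341 342 366 367 368 369
 394 395]
tl [ 0.4883 -0.0826  0.017 ]
jar [0.5765 0.2223 0.05  ]
cry [ 0.5816 -0.2322  0.04  ]
tin [0.4148 0.2354 0.022 ]
cy [ 0.4022 -0.0363  0.017 ]
pu [ 0.4195 -0.1425  0.017 ]
```

The chosen disc is the cream wax in a silver cup at (353,261). Of the others, (332,302) is turquoise, (382,293) is purple, and the tin has a green rim. The rail measures 358 mm (360 given), so yaw is about 0.011 rad. The jar is at the +y end, so gap 3 is at rack y = +29.

Next I square the tool, shut the fingers and travel to above gap 1, at about (0.5826, 0.146).

servo_tool([
  {"slide": [0,0,0],"spin": 0.92},
  {"slide": [0,0,0],"spin": 0.92},
  {"slide": [0,0,0],"spin": 0},
], gripper=255)

```text
time_s: 0.45
tcp_pos: [0.1663, -0.6012, 0.2202]
ee_rot: [[-1.0, -0.004, -0.001], [-0.004, 1.0, 0.004], [0.001, 0.004, -1.0]]
wrist_force: [0.2, -0.6, 0.0]
gripper_width: 0.811
```

servo_tool([
  {"slide": [-0.55,1,0],"spin": 0},
  {"slide": [-0.55,1,0],"spin": 0},
  {"slide": [-0.55,1,0],"spin": 0},
  {"slide": [-0.55,1,0],"spin": 0},
  {"slide": [-0.55,1,0],"spin": 0},
  {"slide": [-0.55,1,0],"spin": 0},
  {"slide": [-0.55,1,0],"spin": 0},
  {"slide": [-0.55,1,0],"spin": 0},
  {"slide": [-0.55,1,0],"spin": 0},
  {"slide": [-0.55,1,0],"spin": 0},
])

```text
time_s: 1.45
tcp_pos: [0.3019, -0.3415, 0.2183]
ee_rot: [[-1.0, -0.029, -0.003], [-0.029, 1.0, 0.007], [0.003, 0.007, -1.0]]
wrist_force: [0.6, 1.0, 0.5]
gripper_width: 0.014
```

servo_tool([
  {"slide": [-0.55,1,0],"spin": 0},
  {"slide": [-0.55,1,0],"spin": 0},
  {"slide": [-0.55,1,0],"spin": 0},
  {"slide": [-0.55,1,0],"spin": 0},
  {"slide": [-0.55,1,0],"spin": 0},
  {"slide": [-0.55,1,0],"spin": 0},
  {"slide": [-0.55,1,0],"spin": 0},
  {"slide": [-0.55,1,0],"spin": 0},
  {"slide": [-0.55,1,0],"spin": 0},
  {"slide": [-0.55,1,0],"spin": 0},
])

```text
time_s: 2.45
tcp_pos: [0.4314, -0.0741, 0.2207]
ee_rot: [[-0.998, -0.061, -0.0], [-0.061, 0.998, 0.007], [-0.0, 0.007, -1.0]]
wrist_force: [1.1, 0.1, -0.7]
gripper_width: 0.005
```

servo_tool([
  {"slide": [-0.5,0.8,0],"spin": 0},
  {"slide": [-0.5,0.8,0],"spin": 0},
  {"slide": [-0.5,0.8,0],"spin": 0},
  {"slide": [-0.5,0.8,0],"spin": 0},
  {"slide": [-0.5,0.8,0],"spin": 0},
  {"slide": [-0.5,0.8,0],"spin": 0},
  {"slide": [-0.5,0.8,0],"spin": 0},
  {"slide": [-0.5,0.8,0],"spin": 0},
  {"slide": [0,0,0],"spin": 0},
])

```text
time_s: 3.35
tcp_pos: [0.5225, 0.1033, 0.2214]
ee_rot: [[-0.996, -0.094, 0.0], [-0.094, 0.996, 0.008], [-0.001, 0.008, -1.0]]
wrist_force: [-0.3, -0.4, -0.4]
gripper_width: 0.01
```

Run:
```python
from h import *
s=sense(); print(s['tcp_pos'],np.round(s['ee_rot'],3).tolist(),np.round(s['wrist_force'],2))
cap('wrist','wrist1')
```

```text
[0.52247452 0.10331967 0.221437  ] [[-0.996, -0.094, 0.0], [-0.094, 0.996, 0.008], [-0.001, 0.008, -1.0]] [-0.28 -0.39 -0.38]
```

View pics/wrist1.png

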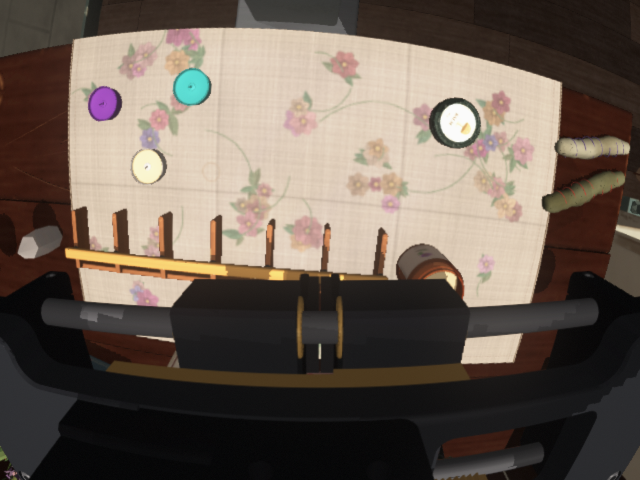

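The wrist view shows the tea light at (149,166), the rail from (67,254) to the right, and the divider fronts at about (270,225) and (325,228). I cross-check positions with those pixels.

Run:
```python
from h import *
d=dict(np.load('pics/wrist1.npz'))
for n,u,v,z in(('tl',149,165.5,.017),('railR',67,253,.044),('cy',192,87,.017),('tin',457,122,.022),('div5topfront',270,222,.028),('div',326,225,.028),('div',215,217,.028),('div',383,230,.028)): print(n,onz(d,u,v,z,True).round(4))
o=np.array([.5722,.0011]); 
for k in range(7):
    yv=174-58*k; print(k,(o+np.array([-.035-yv/1000*.0108,-.035*.0108+yv/1000])).round(4))
```

```text
tl [ 0.4875 -0.0778  0.017 ]
railR [ 0.5862 -0.1762  0.044 ]
cy [ 0.4049 -0.0344  0.017 ]
tin [0.4151 0.234  0.022 ]
div5topfront [0.5349 0.0575 0.028 ]
div [0.5328 0.1127 0.028 ]
div [0.5346 0.0013 0.028 ]
div [0.5325 0.1698 0.028 ]
0 [0.5353 0.1747]
1 [0.5359 0.1167]
2 [0.5366 0.0587]
3 [0.5372 0.0007]
4 [ 0.5378 -0.0573]
5 [ 0.5385 -0.1153]
6 [ 0.5391 -0.1733]
```

servo_tool([
  {"slide": [-0.5,0.6,0.6],"spin": 0.6},
  {"slide": [-0.5,0.5,0.8],"spin": 0},
  {"slide": [-0.5,0.4,0.8],"spin": 0},
  {"slide": [-0.5,0,0.8],"spin": 0},
  {"slide": [0,0,0.8],"spin": 0},
  {"slide": [0,0,0.2],"spin": 0},
  {"slide": [0,0,0],"spin": 0},
])

```text
time_s: 4.1
tcp_pos: [0.5693, 0.1384, 0.1201]
ee_rot: [[-1.0, -0.014, -0.001], [-0.014, 1.0, 0.007], [0.001, 0.007, -1.0]]
wrist_force: [0.3, -0.7, -0.2]
gripper_width: 0.005
```

servo_tool([
  {"slide": [-0.55,0.3,0.7],"spin": 0},
  {"slide": [0,0,0.7],"spin": 0},
  {"slide": [0,0,0.6],"spin": 0},
  {"slide": [0,0,0.4],"spin": 0},
  {"slide": [0,0,0.1],"spin": 0},
  {"slide": [0,0,0],"spin": 0},
])

```text
time_s: 4.7
tcp_pos: [0.5863, 0.146, 0.064]
ee_rot: [[-1.0, -0.017, 0.011], [-0.017, 1.0, 0.012], [-0.011, 0.012, -1.0]]
wrist_force: [-0.1, -0.2, 0.3]
gripper_width: 0.007
```

Run:
```python
from h import *
cap('scene','scene2');cap('top','top2');s=sense();print(s['tcp_pos'],s['wrist_force'])
a=cv2.imread('pics/scene2.png')[140:340,150:470]; b=cv2.imread('pics/top2.png')[180:310,180:450]
cv2.imwrite('pics/c3.png',np.vstack([cv2.resize(a,(560,350)),cv2.resize(b,(560,250))]))
```

```text
[0.58658653 0.14623392 0.06440709] [ 0.4410205  -0.15272705  0.72492816]
```

View pics/c3.png

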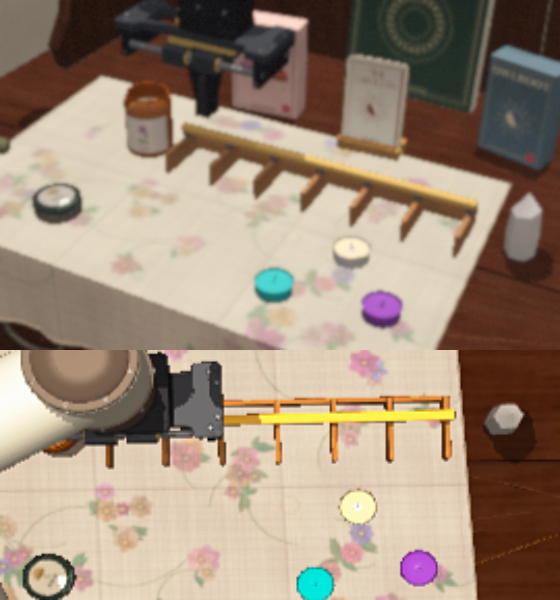

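The finger is over the rail between the first two dividers, as intended. I lower it gently.

servo_tool([
  {"slide": [0.12,0,0.3],"spin": 0},
  {"slide": [0,0,0.3],"spin": 0},
  {"slide": [0,0,0.06],"spin": 0},
  {"slide": [0,0,0],"spin": 0},
])

```text
time_s: 5.2
tcp_pos: [0.5841, 0.1468, 0.0482]
ee_rot: [[-1.0, -0.018, 0.014], [-0.017, 1.0, 0.014], [-0.014, 0.013, -1.0]]
wrist_force: [-0.0, 0.4, -0.5]
gripper_width: 0.004
```

servo_tool([
  {"slide": [0,0,0.08],"spin": 0},
  {"slide": [0,0,0.08],"spin": 0},
  {"slide": [0,0,0.06],"spin": 0},
  {"slide": [0,0,0],"spin": 0},
])

```text
time_s: 5.6
tcp_pos: [0.5844, 0.1469, 0.0427]
ee_rot: [[-1.0, -0.018, 0.014], [-0.018, 1.0, 0.013], [-0.014, 0.013, -1.0]]
wrist_force: [-0.6, 0.2, 1.9]
gripper_width: 0.009
```

servo_tool([
  {"slide": [0,0,0.05],"spin": 0},
  {"slide": [0,0,0],"spin": 0},
])

```text
time_s: 5.8
tcp_pos: [0.5845, 0.147, 0.0419]
ee_rot: [[-1.0, -0.018, 0.014], [-0.018, 1.0, 0.013], [-0.015, 0.013, -1.0]]
wrist_force: [-1.0, 0.9, 3.0]
gripper_width: 0.008
```

Run:
```python
from h import *
s=sense();print(s['tcp_pos'],s['wrist_force'])
```

```text
[0.58447208 0.14695387 0.04190829] [-1.03448933  0.90082926  3.04030695]
```

servo_tool([
  {"slide": [0,-0.3,-0.004],"spin": 0},
  {"slide": [0,-0.3,-0.004],"spin": 0},
  {"slide": [0,-0.3,-0.004],"spin": 0},
  {"slide": [0,-0.3,-0.004],"spin": 0},
])

```text
time_s: 6.2
tcp_pos: [0.587, 0.1168, 0.043]
ee_rot: [[-1.0, -0.02, 0.019], [-0.02, 1.0, 0.016], [-0.02, 0.016, -1.0]]
wrist_force: [-0.2, 0.8, 2.2]
gripper_width: 0.007
```

servo_tool([
  {"slide": [0.06,-0.3,0.02],"spin": 0},
  {"slide": [0.05,-0.3,0.01],"spin": 0},
  {"slide": [0.04,-0.3,0.0],"spin": 0},
])

```text
time_s: 6.5
tcp_pos: [0.5843, 0.092, 0.0421]
ee_rot: [[-1.0, -0.019, 0.021], [-0.019, 1.0, 0.017], [-0.022, 0.016, -1.0]]
wrist_force: [0.2, 1.0, 2.9]
gripper_width: 0.004
```

servo_tool([
  {"slide": [0.01,-0.3,0.0],"spin": 0},
  {"slide": [0.02,-0.3,0.0],"spin": 0},
  {"slide": [0.02,-0.3,0.0],"spin": 0},
  {"slide": [0.02,-0.3,0.0],"spin": 0},
])

```text
time_s: 6.9
tcp_pos: [0.5831, 0.0593, 0.0419]
ee_rot: [[-1.0, -0.019, 0.022], [-0.019, 1.0, 0.017], [-0.023, 0.017, -1.0]]
wrist_force: [-0.4, 1.6, 1.8]
gripper_width: 0.002
```

servo_tool([
  {"slide": [0,-0.3,0.0],"spin": 0},
  {"slide": [0,-0.3,0.0],"spin": 0},
  {"slide": [0,-0.2,0.0],"spin": 0},
  {"slide": [0,-0.1,0.0],"spin": 0},
  {"slide": [0,0,0.0],"spin": 0},
])

```text
time_s: 7.4
tcp_pos: [0.5835, 0.0338, 0.0416]
ee_rot: [[-1.0, -0.018, 0.022], [-0.018, 1.0, 0.017], [-0.022, 0.017, -1.0]]
wrist_force: [-0.6, 2.0, 2.7]
gripper_width: 0.003
```

servo_tool([
  {"slide": [0,-0.1,0.0],"spin": 0},
  {"slide": [0,0,0.0],"spin": 0},
])

```text
time_s: 7.6
tcp_pos: [0.5836, 0.0311, 0.0416]
ee_rot: [[-1.0, -0.019, 0.022], [-0.018, 1.0, 0.017], [-0.022, 0.016, -1.0]]
wrist_force: [1.1, -0.1, 2.3]
gripper_width: 0.007
```

Run:
```python
from h import *
cap('scene','scene3');s=sense();print(s['tcp_pos'],s['wrist_force'])
a=cv2.imread('pics/scene3.png')[140:340,150:470]
cv2.imwrite('pics/c4.png',cv2.resize(a,(800,500)))
```

```text
[0.58363245 0.03112651 0.04163023] [ 0.9877492  -0.54647381  2.95837286]
```

View pics/c4.png

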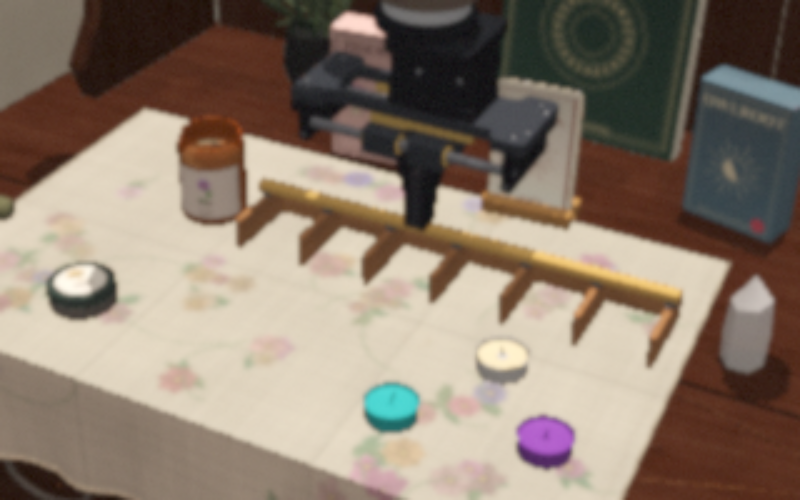

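The fingertip stopped over the third gap: in the crop it is at (418,222), between dividers 3 and 4. I lift straight up and go to the tea light's right side.

servo_tool([
  {"slide": [0,0,-0.4],"spin": 0},
  {"slide": [0,0,-0.8],"spin": 0},
  {"slide": [0,0,-0.8],"spin": 0},
  {"slide": [0,0,-0.8],"spin": 0},
  {"slide": [0,0,-0.8],"spin": 0},
  {"slide": [0.5,-0.7,0],"spin": 0},
  {"slide": [0.5,-0.7,0],"spin": 0},
  {"slide": [0.5,-0.7,0],"spin": 0},
  {"slide": [0.5,-0.7,0],"spin": 0},
])

```text
time_s: 8.55
tcp_pos: [0.5255, -0.0449, 0.1316]
ee_rot: [[-1.0, -0.021, 0.007], [-0.021, 1.0, 0.013], [-0.007, 0.012, -1.0]]
wrist_force: [0.2, -1.3, 0.6]
gripper_width: 0.003
```

Run:
```python
from h import *
s=sense();print(s['tcp_pos'],s['joints'])
```

```text
[ 0.52548085 -0.04490362  0.13157461] [  12.37812664   17.47857329  -20.52194933   -0.78455001  -51.4525258
 -100.70543538]
```

servo_tool([
  {"slide": [0,0,0],"spin": -1},
  {"slide": [0,0,0],"spin": -1},
  {"slide": [0,0,0],"spin": -1},
  {"slide": [0,0,0],"spin": -1},
  {"slide": [0,0,0],"spin": -1},
  {"slide": [0,0,0],"spin": -1},
  {"slide": [0,0,0],"spin": -1},
  {"slide": [0,0,0],"spin": -1},
  {"slide": [0,0,0],"spin": -1},
  {"slide": [0,0,0],"spin": -1},
], gripper=173)

```text
time_s: 9.55
tcp_pos: [0.5079, -0.0585, 0.1257]
ee_rot: [[-0.11, -0.994, -0.016], [-0.994, 0.109, 0.01], [-0.008, 0.017, -1.0]]
wrist_force: [0.6, 0.0, 1.0]
gripper_width: 0.32
```

servo_tool([
  {"slide": [0,0,0],"spin": -1},
  {"slide": [0,0,0],"spin": -0.2},
  {"slide": [0,0,0],"spin": 0},
])

```text
time_s: 9.85
tcp_pos: [0.5035, -0.0617, 0.124]
ee_rot: [[0.064, -0.998, -0.022], [-0.998, -0.064, 0.009], [-0.01, 0.021, -1.0]]
wrist_force: [-0.8, 0.1, -0.1]
gripper_width: 0.322
```

Run:
```python
from h import *
cap('wrist','wrist4')
```

```text
(no output)
```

View pics/wrist4.png

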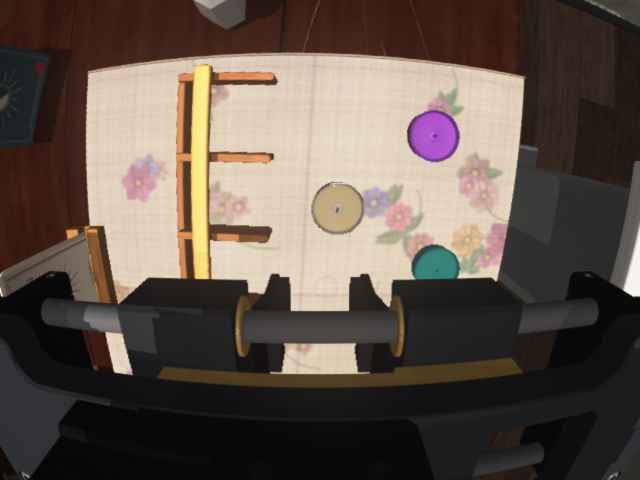

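The wrist view shows the tea light at (337,209), purple at (433,136) and turquoise at (436,268).

Run:
```python
from h import *
d=dict(np.load('pics/wrist4.npz'))
for n,u,v,z in(('tl',337.5,208.5,.017),('pu',433,136,.017),('cy',436,268,.017),('front div',270,157,.028),('front div',268,235,.028)): print(n,onz(d,u,v,z,True).round(4))
```

```text
tl [ 0.4889 -0.0826  0.017 ]
pu [ 0.4219 -0.1426  0.017 ]
cy [ 0.4056 -0.0398  0.017 ]
front div [ 0.539  -0.1184  0.028 ]
front div [ 0.5383 -0.0625  0.028 ]
```

servo_tool([
  {"slide": [0,0,0],"spin": 0.45},
  {"slide": [0.9,0.15,0],"spin": 0},
  {"slide": [0.9,0.15,0],"spin": 0},
  {"slide": [0.9,0.1,0],"spin": 0},
  {"slide": [0.1,0,0],"spin": 0},
  {"slide": [0,0,0],"spin": 0},
])

```text
time_s: 10.5
tcp_pos: [0.4893, -0.1357, 0.1222]
ee_rot: [[-0.008, -1.0, -0.027], [-1.0, 0.007, 0.009], [-0.009, 0.027, -1.0]]
wrist_force: [0.3, -0.6, 0.1]
gripper_width: 0.32
```

servo_tool([
  {"slide": [0,-0.03,1],"spin": 0},
  {"slide": [0,-0.03,1],"spin": 0},
  {"slide": [0,-0.03,0.9],"spin": 0},
  {"slide": [0,-0.03,0.7],"spin": 0},
  {"slide": [0,0,0.2],"spin": 0},
  {"slide": [0,0,0],"spin": 0},
])

```text
time_s: 11.1
tcp_pos: [0.4913, -0.1323, 0.0254]
ee_rot: [[-0.007, -1.0, -0.023], [-1.0, 0.006, 0.009], [-0.009, 0.023, -1.0]]
wrist_force: [0.1, -0.0, 0.3]
gripper_width: 0.318
```

servo_tool([
  {"slide": [0,0.06,0.3],"spin": 0},
  {"slide": [0,0.04,0.25],"spin": 0},
  {"slide": [0,0,0.1],"spin": 0},
  {"slide": [0,0,0],"spin": 0},
])

```text
time_s: 11.5
tcp_pos: [0.49, -0.1315, 0.0103]
ee_rot: [[-0.006, -1.0, -0.018], [-1.0, 0.005, 0.009], [-0.009, 0.018, -1.0]]
wrist_force: [-0.2, 0.4, 0.5]
gripper_width: 0.324
```

Run:
```python
from h import *
cap('wrist','wrist5');cap('scene','scene5');s=sense();print(s['tcp_pos'],s['wrist_force'])
a=cv2.imread('pics/scene5.png')[140:340,150:470]
b=cv2.imread('pics/wrist5.png')[80:400]
cv2.imwrite('pics/c5.png',np.vstack([cv2.resize(a,(480,300)),cv2.resize(b,(480,240))]))
```

```text
[ 0.49024323 -0.13157681  0.0105835 ] [1.21750276 0.01536345 0.1870923 ]
```

View pics/c5.png

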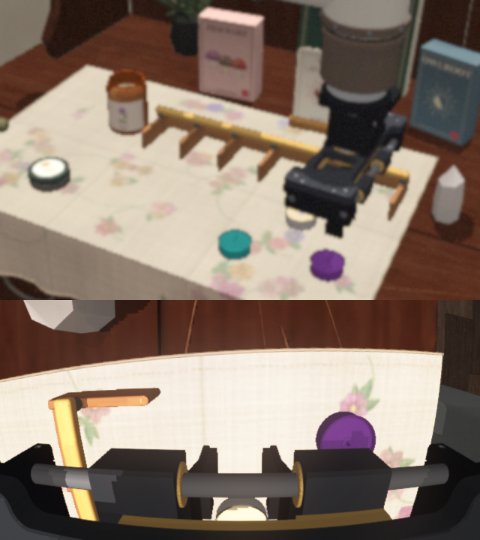

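servo_tool([
  {"slide": [-0.1,0.02,0.1],"spin": 0},
  {"slide": [-0.3,0.02,0],"spin": 0},
  {"slide": [-0.3,0,0],"spin": 0},
  {"slide": [-0.3,0,0],"spin": 0},
  {"slide": [-0.3,0,0],"spin": 0},
  {"slide": [-0.3,0,0],"spin": 0},
])

```text
time_s: 12.2
tcp_pos: [0.49, -0.0887, 0.0091]
ee_rot: [[-0.006, -1.0, -0.016], [-1.0, 0.006, 0.009], [-0.009, 0.016, -1.0]]
wrist_force: [-0.2, -0.4, -0.2]
gripper_width: 0.32
```

servo_tool([
  {"slide": [-0.3,0,0.02],"spin": 0},
  {"slide": [-0.3,0,0],"spin": 0},
  {"slide": [-0.3,0,0],"spin": 0},
  {"slide": [-0.3,0,0],"spin": 0},
  {"slide": [-0.3,0,0],"spin": 0},
  {"slide": [-0.3,0,0],"spin": 0},
])

```text
time_s: 12.8
tcp_pos: [0.4903, -0.0391, 0.0091]
ee_rot: [[-0.005, -1.0, -0.016], [-1.0, 0.005, 0.009], [-0.009, 0.016, -1.0]]
wrist_force: [-0.2, -0.5, -1.1]
gripper_width: 0.325
```

Run:
```python
from h import *
cap('wrist','wrist6');cap('scene','scene6');s=sense();print(s['tcp_pos'],s['wrist_force'])
a=cv2.imread('pics/scene6.png')[140:340,150:470]
b=cv2.imread('pics/wrist6.png')[80:400]
cv2.imwrite('pics/c6.png',np.vstack([cv2.resize(a,(480,300)),cv2.resize(b,(480,240))]))
```

```text
[ 0.49047126 -0.03885136  0.00916464] [ 0.52412709  0.0706997  -0.31874117]
```

View pics/c6.png

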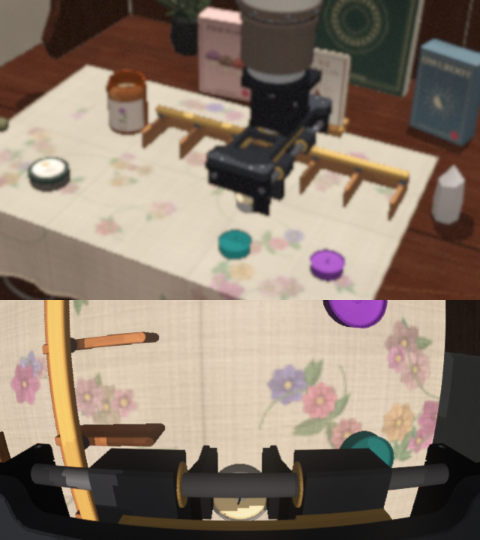

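It is pushing well and the disc is cradled at (240,490). I continue to TCP y ≈ 0.0055.

servo_tool([
  {"slide": [-0.3,0,0.02],"spin": 0},
  {"slide": [-0.3,0,0],"spin": 0},
  {"slide": [-0.3,0,0],"spin": 0},
  {"slide": [-0.3,0,0],"spin": 0},
  {"slide": [-0.25,0,0],"spin": 0},
  {"slide": [-0.15,0,0],"spin": 0},
  {"slide": [-0.05,0,0],"spin": 0},
  {"slide": [0,0,0],"spin": 0},
])

```text
time_s: 13.7
tcp_pos: [0.4907, 0.0061, 0.009]
ee_rot: [[-0.004, -1.0, -0.015], [-1.0, 0.004, 0.009], [-0.009, 0.015, -1.0]]
wrist_force: [0.2, -0.8, 0.1]
gripper_width: 0.317
```

servo_tool([
  {"slide": [0.3,0,0],"spin": 0},
  {"slide": [0.6,0,0],"spin": 0},
  {"slide": [0.2,0,-0.6],"spin": 0},
  {"slide": [0,0,-1],"spin": 0},
  {"slide": [0,0,-1],"spin": 0},
  {"slide": [0,0.5,-1],"spin": 0},
  {"slide": [0,0.8,-1],"spin": 0},
  {"slide": [0,0.8,0],"spin": 0},
  {"slide": [0,0,0],"spin": 0.5},
])

```text
time_s: 14.6
tcp_pos: [0.4368, -0.0291, 0.1282]
ee_rot: [[-0.082, -0.996, -0.019], [-0.997, 0.082, 0.008], [-0.007, 0.02, -1.0]]
wrist_force: [0.5, 0.3, -0.1]
gripper_width: 0.324
```

servo_tool([
  {"slide": [0,0,0],"spin": 1},
  {"slide": [0,0,0],"spin": 1},
  {"slide": [0,0,0],"spin": 1},
  {"slide": [0,0,0],"spin": 1},
  {"slide": [0,0,0],"spin": 1},
  {"slide": [0,0,0],"spin": 1},
  {"slide": [0,0,0],"spin": 1},
  {"slide": [0,0,0],"spin": 1},
  {"slide": [0,0,0],"spin": 1},
  {"slide": [0,0,0],"spin": 0},
], gripper=210)

```text
time_s: 15.6
tcp_pos: [0.4333, -0.0362, 0.1292]
ee_rot: [[-0.985, -0.169, -0.018], [-0.169, 0.986, 0.009], [0.016, 0.012, -1.0]]
wrist_force: [0.6, -0.1, -0.1]
gripper_width: 0.175
```

Run:
```python
from h import *
cap('wrist','wrist7');cap('top','top7');s=sense();print(s['tcp_pos'],s['joints'])
a=cv2.imread('pics/top7.png')[180:330,180:450]
b=cv2.imread('pics/wrist7.png')
cv2.imwrite('pics/c7.png',np.hstack([cv2.resize(a,(390,217)),]))
```

```text
[ 0.43341454 -0.0360596   0.12922559] [ 16.18660199   9.84978928 -31.6198696   -1.06422765 -49.38520738
 -95.56531524]
```

View pics/wrist7.png

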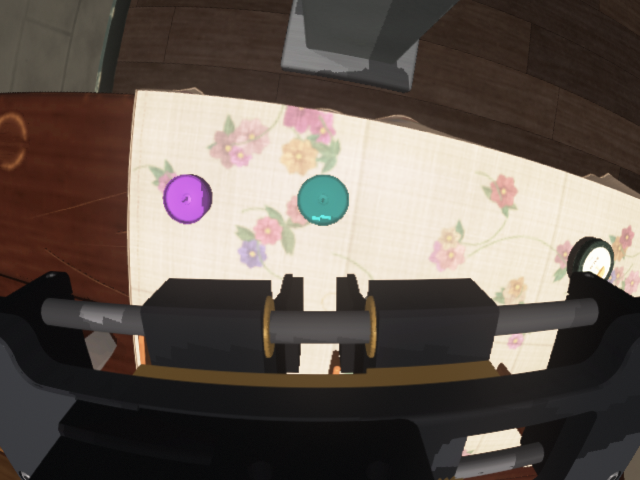

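View pics/top7.png

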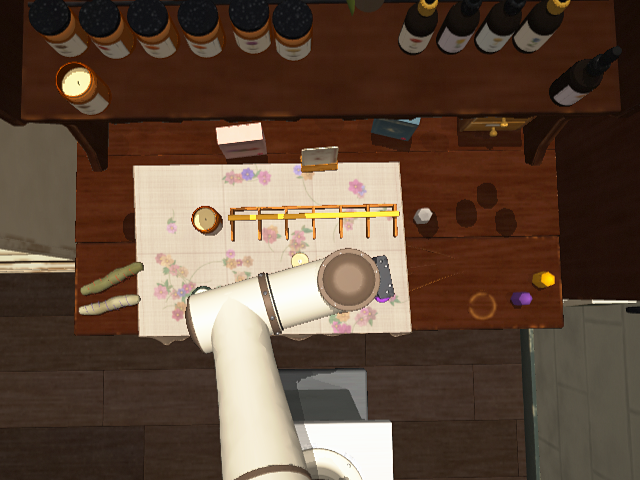

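Run:
```python
from h import *
d=dict(np.load('pics/top7.npz')); f=d['frame'][240:275,280:325]
cv2.imwrite('pics/c8.png',cv2.cvtColor(cv2.resize(f,None,fx=14,fy=14,interpolation=cv2.INTER_NEAREST),cv2.COLOR_RGB2BGR))
```

```text
(no output)
```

View pics/c8.png

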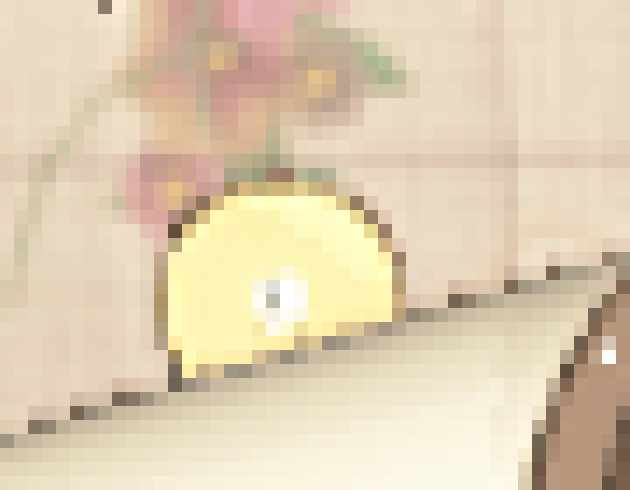

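The disc measures about (0.489, 0.031), in line with gap 3 (y ≈ 0.0295). I line up behind it.

servo_tool([
  {"slide": [0,0,0],"spin": 0.7},
  {"slide": [0,0,0],"spin": 0.45},
  {"slide": [0,0.9,0],"spin": 0},
  {"slide": [0,0.9,0],"spin": 0},
  {"slide": [0,0.7,0],"spin": 0},
  {"slide": [0,0,0],"spin": 0},
])

```text
time_s: 16.3
tcp_pos: [0.4324, 0.0265, 0.1299]
ee_rot: [[-1.0, -0.018, -0.018], [-0.018, 1.0, 0.009], [0.018, 0.01, -1.0]]
wrist_force: [0.6, 0.1, -0.1]
gripper_width: 0.174
```

servo_tool([
  {"slide": [-0.05,0.1,1],"spin": 0},
  {"slide": [-0.05,0,1],"spin": 0},
  {"slide": [-0.05,0,1],"spin": 0},
  {"slide": [0,0,0.8],"spin": 0},
  {"slide": [0,0,0.5],"spin": 0},
  {"slide": [0,0,0.1],"spin": 0},
  {"slide": [0,0,0],"spin": 0},
])

```text
time_s: 17.0
tcp_pos: [0.4362, 0.0277, 0.0175]
ee_rot: [[-0.999, -0.031, -0.014], [-0.031, 0.999, 0.01], [0.014, 0.01, -1.0]]
wrist_force: [-0.2, 1.0, 1.1]
gripper_width: 0.177
```

servo_tool([
  {"slide": [0,0.08,0.2],"spin": 0.15},
  {"slide": [0,0,0.15],"spin": 0},
  {"slide": [0,0,0],"spin": 0},
])

```text
time_s: 17.3
tcp_pos: [0.4374, 0.0299, 0.0098]
ee_rot: [[-1.0, -0.009, -0.01], [-0.009, 1.0, 0.011], [0.01, 0.012, -1.0]]
wrist_force: [-0.3, 0.2, 0.7]
gripper_width: 0.178
```

Run:
```python
from h import *
s=sense();print(s['tcp_pos'],s['ee_rot'])
cap('scene','scene9');cap('top','top9')
a=cv2.imread('pics/scene9.png')[180:300,230:430]; b=cv2.imread('pics/top9.png')[190:310,220:420]
cv2.imwrite('pics/c9.png',np.vstack([cv2.resize(x,(500,300),interpolation=cv2.INTER_CUBIC) for x in(a,b)]))
```

```text
[0.43735631 0.02993536 0.00980354] [[-0.99990903 -0.00865763 -0.01034268]
 [-0.00877644  0.99989538  0.01149781]
 [ 0.01024206  0.01158753 -0.99988041]]
```

View pics/c9.png

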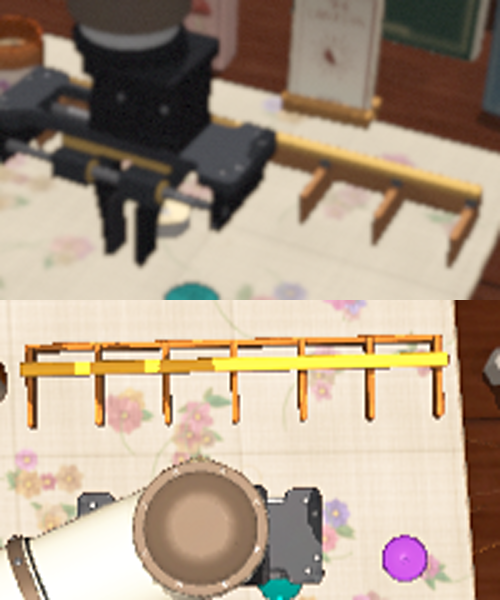

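servo_tool([
  {"slide": [-0.3,0,0],"spin": 0},
  {"slide": [-0.3,0,0],"spin": 0},
  {"slide": [-0.3,0,0],"spin": 0},
  {"slide": [-0.3,0,0],"spin": 0},
  {"slide": [-0.3,0,0],"spin": 0},
  {"slide": [-0.2,0,0],"spin": 0},
  {"slide": [0,0,0],"spin": 0},
])

```text
time_s: 18.1
tcp_pos: [0.4855, 0.0309, 0.0104]
ee_rot: [[-1.0, -0.009, -0.007], [-0.01, 1.0, 0.012], [0.007, 0.013, -1.0]]
wrist_force: [-0.3, -0.0, -0.2]
gripper_width: 0.178
```

Run:
```python
from h import *
cap('scene','scene10');cap('top','top10')
a=cv2.imread('pics/scene10.png')[180:300,230:430]; b=cv2.imread('pics/top10.png')[190:310,220:420]
cv2.imwrite('pics/c10.png',np.vstack([cv2.resize(x,(500,300),interpolation=cv2.INTER_CUBIC) for x in(a,b)]))
```

```text
(no output)
```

View pics/c10.png

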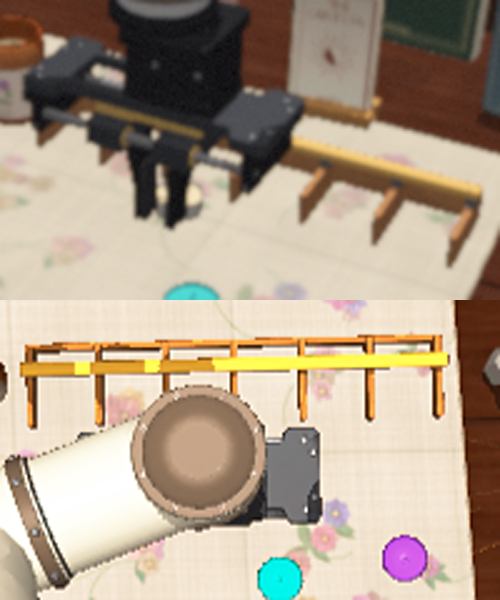

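servo_tool([
  {"slide": [-0.2,-0.03,0.03],"spin": 0},
  {"slide": [-0.2,-0.01,0],"spin": 0},
  {"slide": [-0.2,0,0],"spin": 0},
  {"slide": [-0.2,0,0],"spin": 0},
  {"slide": [0,0,0],"spin": 0},
])

```text
time_s: 18.7
tcp_pos: [0.5055, 0.0297, 0.0094]
ee_rot: [[-1.0, -0.01, -0.009], [-0.01, 1.0, 0.012], [0.009, 0.012, -1.0]]
wrist_force: [0.0, -0.5, -0.5]
gripper_width: 0.177
```

servo_tool([
  {"slide": [0,0,0],"spin": 0},
  {"slide": [0,0,0],"spin": 0},
  {"slide": [0,0,0],"spin": 0},
], gripper=238)

```text
time_s: 19.0
tcp_pos: [0.5052, 0.0296, 0.0092]
ee_rot: [[-1.0, -0.009, -0.009], [-0.01, 1.0, 0.012], [0.009, 0.012, -1.0]]
wrist_force: [-0.5, 0.8, 0.1]
gripper_width: 0.077
```

Run:
```python
from h import *
cap('scene','scene11');d=cap('wrist','wrist11')
a=cv2.imread('pics/scene11.png')[180:300,230:430]; b=cv2.imread('pics/wrist11.png')[80:400]
cv2.imwrite('pics/c11.png',np.vstack([cv2.resize(x,(500,300),interpolation=cv2.INTER_CUBIC) for x in(a,b)]))
```

View pics/c11.png

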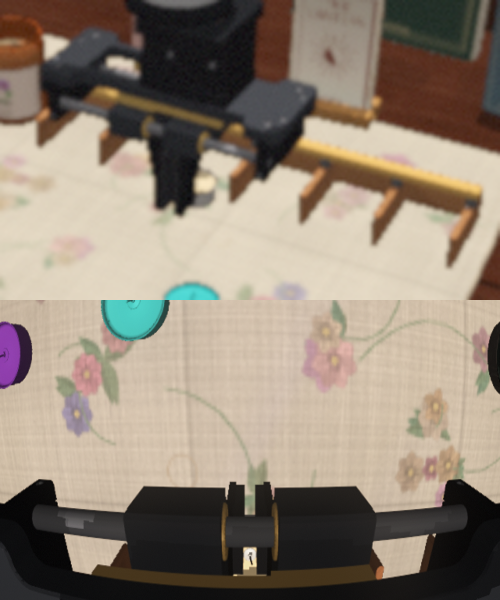

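servo_tool([
  {"slide": [-0.2,0,0],"spin": 0},
  {"slide": [-0.2,0,0],"spin": 0},
  {"slide": [-0.2,0,0],"spin": 0},
  {"slide": [-0.2,0,0],"spin": 0},
  {"slide": [-0.2,0,0],"spin": 0},
  {"slide": [-0.2,0,0],"spin": 0},
  {"slide": [0,0,0],"spin": 0},
])

```text
time_s: 19.8
tcp_pos: [0.5385, 0.0301, 0.009]
ee_rot: [[-1.0, -0.01, -0.009], [-0.01, 1.0, 0.012], [0.008, 0.012, -1.0]]
wrist_force: [0.6, 0.1, -0.2]
gripper_width: 0.066
```

Retreating straight back, then up and away to the right for a clear look.

servo_tool([
  {"slide": [0.3,0,0],"spin": 0},
  {"slide": [0.6,0,0],"spin": 0},
  {"slide": [0.8,0,0],"spin": 0},
  {"slide": [0.8,0,-0.3],"spin": 0},
  {"slide": [0,0,-1],"spin": 0},
  {"slide": [0,0,-1],"spin": 0},
  {"slide": [0,0,-1],"spin": 0},
  {"slide": [0,0,-1],"spin": 0},
  {"slide": [0,0,-1],"spin": 0},
  {"slide": [0,0,-1],"spin": 0},
])

```text
time_s: 20.8
tcp_pos: [0.464, 0.0251, 0.1675]
ee_rot: [[-1.0, -0.008, -0.025], [-0.008, 1.0, 0.008], [0.025, 0.008, -1.0]]
wrist_force: [0.8, 0.1, -0.1]
gripper_width: 0.066
```

servo_tool([
  {"slide": [0,-1,0],"spin": 0},
  {"slide": [0,-1,0],"spin": 0},
  {"slide": [0,-1,0],"spin": 0},
  {"slide": [0,-1,0],"spin": 0},
  {"slide": [0,-1,0],"spin": 0},
  {"slide": [0,-1,0],"spin": 0},
  {"slide": [0,-1,0],"spin": 0},
  {"slide": [0,-1,0],"spin": 0},
  {"slide": [0,-1,0],"spin": 0},
  {"slide": [0,0,0],"spin": 0},
])

```text
time_s: 21.8
tcp_pos: [0.4598, -0.2052, 0.1683]
ee_rot: [[-1.0, -0.012, -0.018], [-0.012, 1.0, 0.013], [0.018, 0.014, -1.0]]
wrist_force: [-0.7, 0.6, -0.7]
gripper_width: 0.064
```

Run:
```python
from h import *
d=cap('top','top12');cap('scene','scene12');s=sense();print(s['tcp_pos'],s['wrist_force'],s['time_s'])
a=cv2.imread('pics/scene12.png')[160:310,170:470]; b=cv2.imread('pics/top12.png')[190:325,180:450]
cv2.imwrite('pics/c12.png',np.vstack([cv2.resize(x,(600,300),interpolation=cv2.INTER_CUBIC) for x in(a,b)]))
```

```text
[ 0.45976559 -0.20357279  0.16838846] [-0.52993729  0.31160855 -0.03559285] 21.9
```

View pics/c12.png

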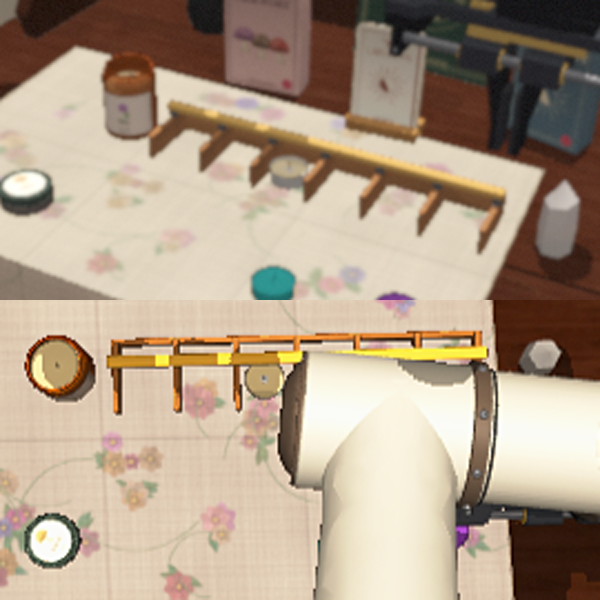

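The tea light sits in gap 3: top crop (264,380), front edge at row ~397, divider fronts at row ~410. I put a number on it.

Run:
```python
from h import *
d=dict(np.load('pics/top12.npz'))
f=d['frame'][205:250,275:320]; cv2.imwrite('pics/c13.png',cv2.cvtColor(cv2.resize(f,None,fx=12,fy=12,interpolation=cv2.INTER_NEAREST),cv2.COLOR_RGB2BGR))
for n,u,v,z in(('disc centre',298.5,225.7,.017),('disc front edge',298.5,234.5,.017),('div3 front',287,240,.028),('jar',206,220,.05),('tin',203.5,298,.022)): print(n,onz(d,u,v,z).round(4))
print('model front',.5722-.035)
```

```text
disc centre [0.5655 0.0323 0.017 ]
disc front edge [0.5466 0.0326 0.017 ]
div3 front [0.5342 0.0569 0.028 ]
jar [0.5765 0.2243 0.05  ]
tin [0.4147 0.2343 0.022 ]
model front 0.5372
```

View pics/c13.png

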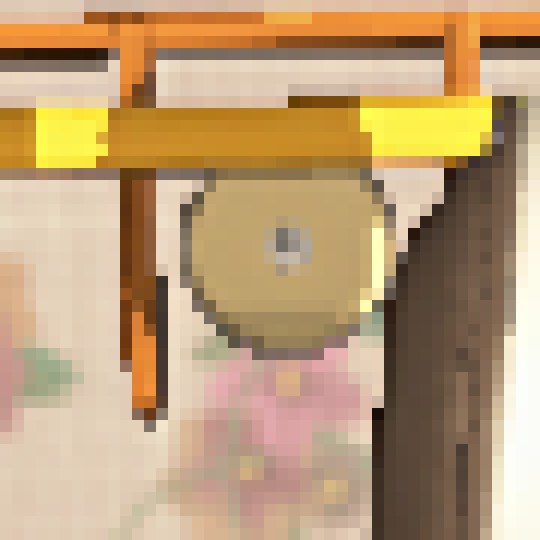

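The disc's front edge is about 9 mm inside the front, and the jar, tin and crystal have not moved. Handing in.

```bash
python3 -c "
from station import r; r.finish_job()"
```

```text
the job is handed in; nothing more can be done
```

The tea light now stands in the third gap from the candle jar end, and I handed the job in after about 22 s of the 61 s allowed.

- **Counting:** I rested the shut fingertips on the rail above gap 1 at about 2–3 N. I ran them along past gap 2 and lifted straight up at the middle of gap 3 (y ≈ 0.031). The wrist force and height readings showed contact at every check along the way.
- **Pushing:** I pushed the tea light sideways until it lined up with gap 3, then straight in. It was never gripped or lifted.
- **Last checks:** The final top view puts the tea light's centre at about (0.566, 0.032). Its front edge is about 9 mm inside the rack front, and it stands flat. The jar and tin measured within about 2 mm of their first readings. I checked the crystal only by eye; it looks unmoved. The arm was clear of everything.
- **Disagreements:** One early oblique wrist view read the tea light's y about 5 mm off the other views. A later close wrist view agreed with the top camera, so I used that position. The arm partly hid the right-hand divider of gap 3 in the final top view; the final scene view shows the tea light between dividers 3 and 4. The arm also hid the turquoise look-alike and most of the purple one in the final top view, but both show in the scene view and nothing I did went near them.

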